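# Hang the lift-off door on the key cupboard

### The arm

A 6-joint arm with a two-finger parallel gripper is mounted at the origin on a cart in front of the work surface, level with it; the furniture and walls round the work are solid. World frame = base frame: x ahead of the robot, y to its left, z up, the work surface at z = 0. Lengths are in m, angles in rad, forces in N, time in s.
With the tool pointing down it reaches from about 0.2 to 0.875 m from the base axis. Payload 3.4 kg.
Tool frame: the origin (TCP) lies midway between the tips of the shut fingers; the grasp point (between the pads) lies 19 mm behind it (env.grasp_offset is the distance from the TCP to the grasp point, in m); z points along the fingers, y is the line along which they close (so a half turn about z gives the same grasp; the last joint's range is limited). The gripper opens to 94 mm and grips with 3 to 60 N. Pads are 16 mm wide; open, the fingers measure 119 mm over their backs; the gripper's body (75 mm by 177 mm) begins 78 mm behind the grasp point.
Start: joints at [1.109, 0.276, 1.505, -0, 1.361, -0.121], TCP at [0.192, 0.542, 0.167] pointing down, gripper open.
Joint ranges: [-2.89, 2.89], [-0.75, 2.08], [0.22, 2.7], [-1.18, 4.32], [0.11, 2.71], [-2.7, 2.7]. Speed limits (rad/s): [2.57, 2.57, 3.14, 3.14, 3.14, 3.14].

### API

Orientations are given as a rotation vector (axis times angle).
In Python, from plant import env, viewer, job gives the robot as it stands.
- The arm moves only by the tool send_rows, never from a script. Its argument "series" is a list of rows, each a list of 5 numbers: the opening, from 0 (shut) to 1 (fully open), then the shift along the tool's x, y, z in m, then the turn about the tool's z in degrees. A call has 1 to 5 rows; each row is the pose to reach, as a shift and turn from the pose commanded when the call began, along the tool's axes at that moment; what a row does not reach only later rows make up. A row lasts 1/12 s, in which the tool goes at most 41.7 mm and 7.16 degrees, less where a joint would pass 70% of its speed; a pose out of reach is approached as far as the arm can. A call with a gripper value outside its range is refused whole. The fingers move at their own pace and stop on an object; the grip force is fixed at half the most. Time passes only in rows, so rows that repeat a pose let the fingers close. It gives the time, the measured TCP pose, the force, the opening and the grip force at its end, in the units of the state.
- env.sense(): the state, without advancing time (a new reading comes with each control period).
- viewer.capture(name): name is "scene" or "top" or "wrist"; returns the picture (400x640x3 uint8, red, green, blue); there is no depth.
- viewer.camera_model(name): a dict with "camera_matrix" (3x3 intrinsics, pixels), "D" ([k1, k2, p1, p2, k3] as OpenCV has them; the pictures are not rectified), "world_from_camera" (4x4, takes a point from camera to world coordinates). Camera axes: x right, y down, z forward; pixel columns grow to the right and rows downward; lengths in m; the calibration is good to about 2 mm. A picture is of the moment at which its call begins: read the wrist's pose just before it. camera_model takes no time and is no camera call; for the wrist camera it gives the pose at the moment of the call.
- job.finish_job(): hands the job in; it is judged then, once.
The state is a dict: "time": time; "q": joint angles; "joint_velocities": joint speeds; "joint_efforts": joint torques, N m; "ee_pos": TCP position; "eef_rot": TCP orientation; "wrist_force": force on the tool from outside, world axes, zero at the start; "ft_torque": the same for the moment, N m; "finger_gap": opening from 0.0 (shut) to 1.0 (fully open); "finger_force": force on a finger pad.
Only numpy, scipy, OpenCV 4.12 (cv2) and the standard library are available. Lean on these libraries where they do the work, as an engineer would, in place of code of your own. Each camera call takes 0.05 s, during which the arm holds its last target. There are 200 camera calls.

### The job

Hang the green door on the green key cupboard: take it out of the wooden stand and lower it so that both of its hinge eyes drop over the cupboard's two upright pintles at once, and let go with the door hanging upright, fully down on both. Leave the grey door where it stands.

Things in the scene. Friction and masses are not known exactly. Their poses are not given: they have to be found in the camera images.
- door_green: Loose green door, 0.25 kg. Origin: on its hinge axis, underside of the lower eye; z up, +y from leaf to eyes. Leaf spans y -124 to -34, z -12 to 118 mm, 18 thick (x). Two steel eyes (rings, bore 30, outside 38, 14 high) on arms past the +y edge, undersides at z 0 and 90. Small knob on the -x face, far edge, mid height. Starts upright in a slot of a fixed wooden stand to the right of the grinder.
- green_grip (a point): Middle of the green door's straight top edge (door frame y -79, z 118 mm; axes as the door), 18 mm thick in x: pinch the leaf here from above, fingers closing along x. In the stand the leaf's foot is 10 mm above the bench in a slot 24 wide whose walls reach 30 mm above the bench; draw it straight up.
- door_grey: Loose grey door, same size, shape and axes, upright in another such stand farther right, beyond the cupboard. Not wanted: leave it.
- cupboard: Fixed green key cupboard, 130 wide, 65 deep, 185 high, door missing. Origin: at bench level on the upright axis shared by its two pintles; z up, open front faces -x, front face at x +30, body from y -127 to +3 mm. A door hung on it is closed when its axes match the cupboard's; any swing is fine. 30 to 90 degrees ajar (door yaw that much below cupboard yaw) leaves room for fingers.
- pintle_top (a point): Foot of the upper pintle, on top of its shoulder, z 145; the lower one is at z 55. Pintles: 30 high, 26 thick at the foot, tapering to 6 at the tip, on round shoulders 36 across, 6 thick. Hung, the door's origin is at z 55, its lower eye between the shoulders: so move the eyes in sideways over both pintles, door 35 to 65 mm above hung height, from the front or +y side, then lower.

How it is judged:
By the outcome, as a careful person would: the job done as asked, in the order asked, and still so for the second after the job is handed in, with the robot touching nothing.
It also fails if it takes over 32 s, if anything falls off the work surface, if the arm or the gripper's body presses on something with over 40 N, if the wrist force passes 120 N, or if a joint passes its speed limit or range.

## Working session

There is one attempt and no reset: what is moved stays moved. The work goes in short steps, Python scripts to look and compute and a tool call to move; the robot and the scene stay as the last step left them, time stands still between calls to the robot, and variables do not carry over. Pictures are saved under pics/ and viewed, at most 12 in all, crops included, and the job is handed in when it is done.

Besides the shell and the picture viewer there is one more tool, called after ">>>" as name(argument=value, ...), one argument or row to a line, values as JSON. send_rows: Moves the arm, as the interface text tells. Its arguments: {"type":"object","properties":{"series":{"type":"array"}},"required":["series"]}

```bash
mkdir -p pics; ls
python3 - <<'E'
from plant import env, viewer, job
import cv2,numpy as np
s=env.sense(); print(s)
for n in ("scene","top"):
    im=viewer.capture(n); cv2.imwrite(f"pics/{n}0.png",im[:,:,::-1]); m=viewer.camera_model(n); print(n,m)
E
```

```text
pics
{'time': 0.0, 'q': array([ 1.10900068e+00,  2.76578497e-01,  1.50611430e+00, -2.99787477e-05,
        1.36067640e+00, -1.21014436e-01]), 'joint_velocities': array([-1.35301858e-03, -4.00380953e-04,  1.11020313e-03, -4.44623917e-04,
       -5.91184171e-04, -4.86609252e-06]), 'joint_efforts': array([ 6.17017704e-04, -4.04591775e+01, -2.37230247e+01,  6.99719181e-02,
        3.41616897e-02, -1.73570647e-04]), 'ee_pos': array([0.19192164, 0.54135912, 0.16582171]), 'eef_rot': array([-5.32619721e-01, -3.09562322e+00,  2.68576230e-03]), 'wrist_force': array([-0.48360884, -0.08169602,  0.13542385]), 'ft_torque': array([-0.00684617,  0.00493484, -0.00417883]), 'finger_force': 0.0, 'finger_gap': 1.0024058608785291}
scene {'camera_matrix': array([[405.48176105,   0.        , 325.34632131],
       [  0.        , 405.48176105, 196.86401297],
       [  0.        ,   0.        ,   1.        ]]), 'D': array([-0.07592464,  0.        ,  0.        ,  0.        ,  0.        ]), 'world_from_camera': array([[ 0.4674696 , -0.5177884 ,  0.71649657, -0.07805232],
       [-0.88372082, -0.29441939,  0.36380589, -0.72897777],
       [ 0.02257601, -0.80325114, -0.59521251,  0.62466128],
       [ 0.        ,  0.        ,  0.        ,  1.        ]])}
top {'camera_matrix': array([[368.12545156,   0.        , 320.90638932],
       [  0.        , 368.12545156, 200.31388786],
       [  0.        ,   0.        ,   1.        ]]), 'D': array([-0.01881023,  0.        ,  0.        ,  0.        ,  0.        ]), 'world_from_camera': array([[ 0.00876143, -0.99158899,  0.12912982,  0.39958563],
       [-0.99988369, -0.00707523,  0.01351112, -0.40198593],
       [-0.01248385, -0.12923318, -0.99153565,  0.93539299],
       [ 0.        ,  0.        ,  0.        ,  1.        ]])}
```

View pics/scene0.png

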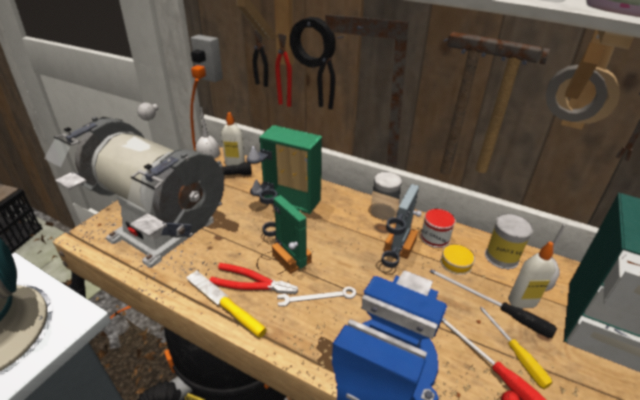

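View pics/top0.png

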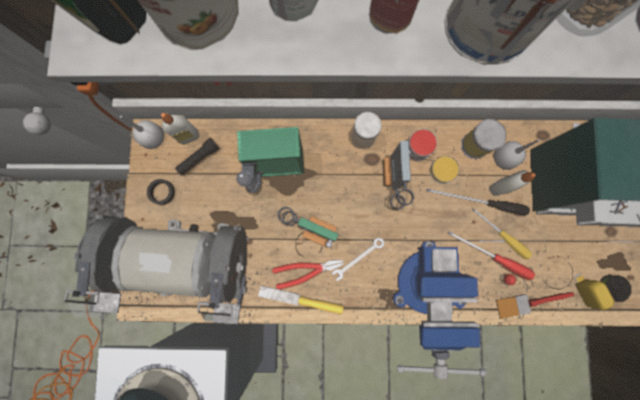

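The scene view shows the green door at about (290,230) with its eyes at (270,228), and the cupboard at (292,165) with its pintles at (260,155) and (260,190). In the top view the door is at (318,228), the eyes at (288,215), the cupboard at (270,150) and the pintles at (248,178). I'll enlarge both for detail.

```bash
cat > h.py <<'E'
import cv2,numpy as np
from plant import env,viewer,job
def ray(n,uv,m=None):
    m=m or viewer.camera_model(n); uv=np.array(uv,float).reshape(-1,1,2)
    p=cv2.undistortPoints(uv,m["camera_matrix"],m["D"])[:,0]
    T=m["world_from_camera"]; return T[:3,3],np.c_[p,np.ones(len(p))]@T[:3,:3].T
def plane(n,uv,z,m=None):
    o,d=ray(n,uv,m); return o+d*((z-o[2])/d[:,2])[:,None]
def proj(n,P,m=None):
    m=m or viewer.camera_model(n); T=np.linalg.inv(m["world_from_camera"])
    return cv2.projectPoints(np.array(P,float).reshape(-1,3),cv2.Rodrigues(T[:3,:3])[0],T[:3,3],m["camera_matrix"],m["D"])[0][:,0]
E
python3 - <<'E'
import cv2,numpy as np
t=cv2.imread("pics/top0.png");s=cv2.imread("pics/scene0.png")
def c(im,x,y,w,h,k):return cv2.resize(im[y:y+h,x:x+w],None,fx=k,fy=k,interpolation=cv2.INTER_CUBIC)
a=c(t,230,120,120,130,4.5); b=c(s,240,120,100,225//1*130//225+0,0 or 4.5)
cv2.imwrite("pics/c1.png",np.hstack([c(t,230,120,100,150,4),c(s,235,120,100,150,4)]))
for n,im in(("top",t),("scene",s)):
    hsv=cv2.cvtColor(im,cv2.COLOR_BGR2HSV); m=cv2.inRange(hsv,(60,90,30),(90,255,255)); m[:, 500:]=0
    for q in cv2.findContours(m,0,2)[0]:
        if cv2.contourArea(q)>40: print(n,cv2.contourArea(q),cv2.approxPolyDP(q,1.5,True)[:,0].tolist())
E
```

```text
scene 5122.0 [[273, 125], [260, 137], [261, 147], [272, 151], [272, 159], [263, 161], [264, 179], [273, 182], [278, 192], [274, 198], [274, 203], [280, 209], [280, 213], [276, 213], [277, 237], [295, 257], [297, 263], [302, 266], [305, 263], [304, 216], [298, 210], [301, 209], [309, 212], [318, 199], [319, 147], [321, 137]]
```

View pics/c1.png

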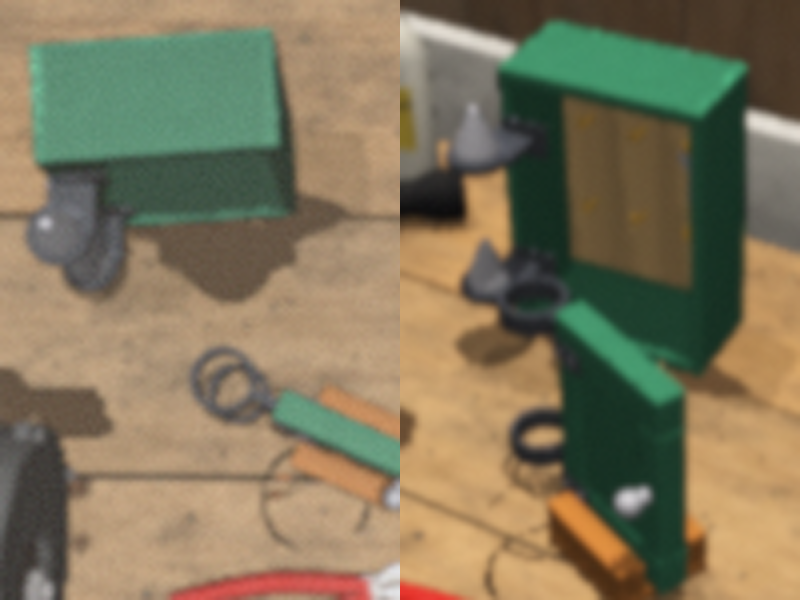

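The crop shows the upper and lower pintle tips at scene (253,146) and (257,180). The upper eye is at top (285.5,215.5) and the door's bright top strip starts at top (300,219). Next step is triangulation.

Run:
```python
from h import *
t=cv2.imread("pics/top0.png");s=cv2.imread("pics/scene0.png")
def strip(im,x,y,w,h):
    hsv=cv2.cvtColor(im,cv2.COLOR_BGR2HSV); m=cv2.inRange(hsv,(60,80,105),(90,255,255)); k=np.zeros_like(m);k[y:y+h,x:x+w]=m[y:y+h,x:x+w]
    q=max(cv2.findContours(k,0,2)[0],key=cv2.contourArea); r=cv2.minAreaRect(q); return r,cv2.boxPoints(r)
for n,im,w,h,z in(("top",t,(290,205,60,45),130,.140),("scene",s,(265,190,50,40),130,.140),("top",t,(232,122,75,50),0,.185),("scene",s,(255,120,70,35),0,.185)):
    r,b=strip(im,*w); P=plane(n,b,z); print(n,np.round(b,1).tolist(),"\n",P[:,:2].round(3).tolist(),"ctr",P.mean(0).round(4))
def tri(a,b):
    o1,d1=ray("top",a);o2,d2=ray("scene",b);d1,d2=d1[0],d2[0]
    k=np.linalg.lstsq(np.c_[d1,-d2],o2-o1,rcond=None)[0];p,q=o1+k[0]*d1,o2+k[1]*d2
    return ((p+q)/2).round(4),np.linalg.norm(p-q).round(4)
c=lambda x,y:(230+x/4-.4,120+y/4-.4); d=lambda x,y:(235+(x-400)/4-.4,120+y/4-.4)
print("pintle tip",tri(c(45,222),d(472,103)),plane("scene",d(472,103),.175),plane("top",c(45,222),.175))
print("low tip",plane("scene",d(487,240),.085))
print("shoulder disc",plane("top",c(60,232),.15),"low",plane("top",c(92,262),.055))
print("eye up",tri(c(222,382),d(533,305)),plane("top",c(222,382),.126),plane("scene",d(533,299),.126))
print("eye lo",plane("scene",d(540,436),.029))
print("grinder top",tri((232,228),(150,110)),plane("top",[(100,222),(230,222),(115,300),(240,300)],.2).round(2).tolist())
```

```text
top [[298.1000061035156, 224.0], [300.8999938964844, 217.89999389648438], [336.70001220703125, 234.1999969482422], [334.0, 240.3000030517578]] 
 [[0.451, -0.342], [0.465, -0.348], [0.43, -0.426], [0.417, -0.42]] ctr [ 0.4406 -0.3841  0.14  ]
scene [[273.6000061035156, 198.5], [279.70001220703125, 191.60000610351562], [306.3999938964844, 215.3000030517578], [300.20001220703125, 222.1999969482422]] 
 [[0.45, -0.346], [0.475, -0.343], [0.436, -0.429], [0.413, -0.429]] ctr [ 0.4434 -0.3868  0.14  ]
top [[237.3000030517578, 131.8000030517578], [297.70001220703125, 127.5999984741211], [299.70001220703125, 156.10000610351562], [239.3000030517578, 160.3000030517578]] 
 [[0.642, -0.214], [0.652, -0.341], [0.59, -0.347], [0.581, -0.22]] ctr [ 0.6163 -0.2804  0.185 ]
scene [[259.70001220703125, 137.5], [263.0, 122.30000305175781], [320.6000061035156, 135.10000610351562], [317.29998779296875, 150.3000030517578]] 
 [[0.577, -0.225], [0.644, -0.188], [0.656, -0.34], [0.592, -0.366]] ctr [ 0.6174 -0.2797  0.185 ]
pintle tip (array([ 0.5511, -0.2232,  0.1768]), np.float64(0.0013)) [[ 0.55396462 -0.22172816  0.175     ]] [[ 0.55105448 -0.22223484  0.175     ]]
low tip [[ 0.55150417 -0.22532574  0.085     ]]
shoulder disc [[ 0.55054391 -0.22473339  0.15      ]] low [[ 0.55037356 -0.22350399  0.055     ]]
eye up (array([ 0.4729, -0.3126,  0.1195]), np.float64(0.003)) [[ 0.47149182 -0.31214273  0.126     ]] [[ 0.4709373  -0.31627495  0.126     ]]
eye lo [[ 0.4727447  -0.31243952  0.029     ]]
grinder top (array([ 0.3894, -0.2082,  0.3248]), np.float64(0.1126)) [[0.45, 0.06, 0.2], [0.45, -0.21, 0.2], [0.29, 0.01, 0.2], [0.3, -0.24, 0.2]]
```

```bash
cat >> h.py <<'E'
from scipy.spatial.transform import Rotation as Ro
def plan(tgt,yaw,pr=True):
    "tgt TCP world, yaw = world angle (deg) of tool y; prints shift in tool axes + turn from the measured pose"
    s=env.sense(); R=Ro.from_rotvec(s["eef_rot"]).as_matrix(); d=R.T@(np.array(tgt)-s["ee_pos"])
    y=np.degrees(np.arctan2(R[1,1],R[0,1])); t=-((yaw-y+180)%360-180)
    print("t",round(s["time"],2),"pos",s["ee_pos"].round(4),"yawy",round(y,1),"z",R[:,2].round(3),"shift mm",(d*1000).round(1),"turn",round(t,1),"F",s["wrist_force"].round(1),"gap",round(s["finger_gap"],3))
E
python3 - <<'E'
from h import *
plan((.192,.541,.42),-24.2); plan((.4415,-.385,.42),-24.2); plan((.4415,-.385,.107),-24.2)
o,d=ray("scene",[(185,140),(120,122)])
for y in(-.2,-.22,-.1,0): print("grinder",y,(o+d*((y-o[1])/d[:,1])[:,None]).round(3).tolist())
o1,d1=ray("top",(200,75));o,d=ray("scene",[(450,2),(570,15)])
for z in(.3,.4,.5,.6):print("shelf",z,plane("top",[(200,75),(400,75)],z).round(3).tolist(),plane("scene",[(450,2),(570,15)],z).round(3).tolist())
E
```

```text
t 0.1 pos [0.1919 0.5414 0.1659] yawy 70.5 z [-0.001 -0.002 -1.   ] shift mm [-2.000e-01 -8.000e-01 -2.541e+02] turn 94.7 F [-0.  -0.  -0.2] gap 0.997
t 0.1 pos [0.1919 0.5414 0.1659] yawy 70.5 z [-0.001 -0.002 -1.   ] shift mm [-544.8 -790.1 -252.9] turn 94.7 F [-0.  -0.  -0.2] gap 0.997
t 0.1 pos [0.1919 0.5414 0.1659] yawy 70.5 z [-0.001 -0.002 -1.   ] shift mm [-544.9 -789.6   60.1] turn 94.7 F [-0.  -0.  -0.2] gap 0.997
grinder -0.2 [[0.385, -0.2, 0.263], [0.267, -0.2, 0.35]]
grinder -0.22 [[0.368, -0.22, 0.276], [0.254, -0.22, 0.361]]
grinder -0.1 [[0.473, -0.1, 0.194], [0.332, -0.1, 0.298]]
grinder 0 [[0.561, 0.0, 0.126], [0.397, 0.0, 0.247]]
shelf 0.3 [[0.713, -0.169, 0.3], [0.714, -0.535, 0.3]] [[1.818, -0.339, 0.3], [1.933, -0.821, 0.3]]
shelf 0.4 [[0.664, -0.206, 0.4], [0.664, -0.514, 0.4]] [[1.234, -0.459, 0.4], [1.314, -0.792, 0.4]]
shelf 0.5 [[0.614, -0.242, 0.5], [0.615, -0.493, 0.5]] [[0.65, -0.579, 0.5], [0.694, -0.764, 0.5]]
shelf 0.6 [[0.565, -0.279, 0.6], [0.565, -0.472, 0.6]] [[0.066, -0.699, 0.6], [0.075, -0.736, 0.6]]
```

>>> send_rows(
  series=[
    [1, 0, 0, -0.041, 7],
    [1, 0, 0, -0.082, 14],
    [1, 0, 0, -0.123, 21],
    [1, -0.015, -0.02, -0.16, 28],
    [1, -0.03, -0.04, -0.19, 35],
  ],
)

```text
time: 0.52
ee_pos: [0.2068, 0.4948, 0.3578]
eef_rot: [-1.445, -2.789, -0.001]
wrist_force: [1.5, 0.5, -0.0]
finger_gap: 1.001
finger_force: 0.0
```

```bash
python3 -c "
from h import *
plan((.4415,-.385,.38),-24.2)"
```

```text
t 0.52 pos [0.2068 0.4948 0.3578] yawy 35.2 z [-0.  0. -1.] shift mm [-854.  -316.1  -22.6] turn 59.4 F [ 1.5  0.5 -0. ] gap 1.001
```

>>> send_rows(
  series=[
    [1, -0.038, -0.014, -0.008, 0],
    [1, -0.076, -0.028, -0.015, 0],
    [1, -0.114, -0.042, -0.023, 0],
    [1, -0.152, -0.056, -0.023, 0],
    [1, -0.19, -0.07, -0.023, 0],
  ],
)

```text
time: 0.93
ee_pos: [0.2602, 0.2974, 0.3796]
eef_rot: [1.437, 2.793, 0.001]
wrist_force: [0.4, 0.0, -0.0]
finger_gap: 0.998
finger_force: 0.0
```

>>> send_rows(
  series=[
    [1, -0.038, -0.014, 0, 0],
    [1, -0.076, -0.028, 0, 0],
    [1, -0.114, -0.042, 0, 0],
    [1, -0.152, -0.056, 0, 0],
    [1, -0.19, -0.07, 0, 0],
  ],
)

```text
time: 1.35
ee_pos: [0.313, 0.102, 0.3793]
eef_rot: [1.438, 2.793, 0.001]
wrist_force: [1.0, 0.4, -0.7]
finger_gap: 1.0
finger_force: 0.0
```

>>> send_rows(
  series=[
    [1, -0.038, -0.014, 0, 0],
    [1, -0.076, -0.028, 0, 0],
    [1, -0.114, -0.042, 0, 0],
    [1, -0.152, -0.056, 0, 0],
    [1, -0.19, -0.07, 0, 0],
  ],
)

```text
time: 1.77
ee_pos: [0.3664, -0.0936, 0.3793]
eef_rot: [1.44, 2.792, 0.001]
wrist_force: [1.1, 0.6, -0.3]
finger_gap: 1.002
finger_force: 0.0
```

>>> send_rows(
  series=[
    [1, -0.038, -0.014, 0, 7],
    [1, -0.076, -0.028, 0, 14],
    [1, -0.114, -0.042, 0, 21],
    [1, -0.152, -0.056, 0, 28],
    [1, -0.19, -0.07, 0, 35],
  ],
)

```text
time: 2.18
ee_pos: [0.4199, -0.289, 0.3789]
eef_rot: [-2.219, -2.222, -0.0]
wrist_force: [0.7, 1.1, 0.4]
finger_gap: 1.001
finger_force: 0.0
```

```bash
python3 -c "
from h import *
plan((.4415,-.385,.25),-24.2)"
```

```text
t 2.18 pos [ 0.4199 -0.289   0.3789] yawy 0.1 z [-0.     0.001 -1.   ] shift mm [-96.2  21.5 128.8] turn 24.3 F [0.7 1.1 0.4] gap 1.001
```

>>> send_rows(
  series=[
    [1, -0.035, 0.008, 0, 6],
    [1, -0.07, 0.016, 0, 12],
    [1, -0.096, 0.0215, 0.03, 18],
    [1, -0.096, 0.0215, 0.065, 24.3],
    [1, -0.096, 0.0215, 0.1, 24.3],
  ],
)

```text
time: 2.6
ee_pos: [0.4425, -0.3848, 0.2769]
eef_rot: [-2.637, -1.707, 0.0]
wrist_force: [-0.1, -0.3, -0.3]
finger_gap: 1.002
finger_force: 0.0
```

>>> send_rows(
  series=[
    [1, 0, 0, 0.02, 0],
    [1, 0, 0, 0.03, 0],
    [1, 0, 0, 0.03, 0],
  ],
)

```text
time: 2.85
ee_pos: [0.4412, -0.3816, 0.2465]
eef_rot: [-2.627, -1.712, 0.001]
wrist_force: [0.2, 0.0, -0.1]
finger_gap: 0.999
finger_force: 0.0
```

```bash
python3 -c "
from h import *
plan((.4415,-.385,.107),-24.2)
m=viewer.camera_model('wrist'); im=viewer.capture('wrist'); cv2.imwrite('pics/w1.png',im[:,:,::-1])
g=np.array([.4415,-.385,.14]);y=np.array([.41,.912,0]);x=np.array([.912,-.41,0])
print(proj('wrist',[g,g+.045*y,g-.045*y,g+.079*y-[0,0,.014],g+.045*y+.009*x,g+.045*y-.009*x],m).round(1).tolist())
"
```

```text
t 2.85 pos [ 0.4412 -0.3816  0.2465] yawy -23.8 z [-0.004  0.004 -1.   ] shift mm [ -3.3   2.4 139.5] turn 0.4 F [ 0.2  0.  -0.1] gap 0.999
[[321.5, 199.3], [321.9, 150.5], [321.2, 245.1], [322.1, 112.1], [331.9, 150.5], [311.9, 150.4]]
```

View pics/w1.png

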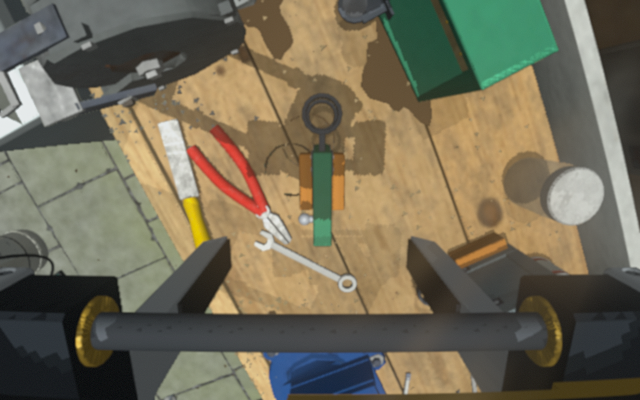

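The wrist view shows the door strip at (322,150)–(322,245) and the eye at (322,115), which matches my estimate. Descending.

>>> send_rows(
  series=[
    [1, -0.001, 0.001, 0.035, 0],
    [1, -0.002, 0.001, 0.07, 0],
    [1, -0.002, 0.001, 0.105, 0],
    [1, -0.002, 0.001, 0.13, 0],
    [1, -0.002, 0.001, 0.14, 0],
  ],
)

```text
time: 3.32
ee_pos: [0.4419, -0.3842, 0.1078]
eef_rot: [-2.63, -1.714, 0.001]
wrist_force: [-0.7, -0.0, -0.8]
finger_gap: 1.002
finger_force: 0.0
```

>>> send_rows(
  series=[
    [1, 0, 0, 0, 0],
    [0, 0, 0, 0, 0],
    [0, 0, 0, 0, 0],
    [0, 0, 0, 0, 0],
    [0, 0, 0, 0, 0],
  ],
)

```text
time: 3.73
ee_pos: [0.4434, -0.386, 0.1112]
eef_rot: [2.629, 1.713, 0.001]
wrist_force: [1.1, -1.1, -0.3]
finger_gap: 0.751
finger_force: 0.0
```

>>> send_rows(
  series=[
    [0, 0, 0, 0, 0],
    [0, 0, 0, 0, 0],
    [0, 0, 0, 0, 0],
    [0, 0, 0, 0, 0],
  ],
)

```text
time: 4.07
ee_pos: [0.4425, -0.385, 0.1095]
eef_rot: [2.632, 1.715, 0.0]
wrist_force: [-0.6, 0.3, 0.1]
finger_gap: 0.468
finger_force: 0.0
```

```bash
python3 -c "
from h import *
plan((.4415,-.385,.107),-24.2)"
```

```text
t 4.07 pos [ 0.4425 -0.385   0.1095] yawy -23.8 z [ 0. -0. -1.] shift mm [-0.4 -0.9  2.5] turn 0.4 F [-0.6  0.3  0.1] gap 0.468
```

>>> send_rows(
  series=[
    [0, 0, 0, 0.002, 0],
    [0, 0, 0, 0.002, 0],
    [0, 0, 0, 0.002, 0],
    [0, 0, 0, 0.002, 0],
    [0, 0, 0, 0.002, 0],
  ],
)

```text
time: 4.48
ee_pos: [0.4425, -0.385, 0.1073]
eef_rot: [-2.632, -1.715, -0.0]
wrist_force: [-0.6, 1.5, 0.5]
finger_gap: 0.117
finger_force: 0.0
```

>>> send_rows(
  series=[
    [0, 0, 0, 0, 0],
    [0, 0, 0, 0, 0],
    [0, 0, 0, 0, 0],
    [0, 0, 0, 0, 0],
  ],
)

```text
time: 4.82
ee_pos: [0.4425, -0.385, 0.1074]
eef_rot: [-2.632, -1.715, -0.0]
wrist_force: [-0.5, -0.1, -0.2]
finger_gap: 0.005
finger_force: 0.0
```

```bash
python3 -c "
from h import *
plan((.4415,-.385,.107),-24.2);print(env.sense()['finger_force'])"
```

```text
t 4.82 pos [ 0.4425 -0.385   0.1074] yawy -23.8 z [ 0.  0. -1.] shift mm [-0.4 -0.9  0.4] turn 0.4 F [-0.5 -0.1 -0.2] gap 0.005
0.0
```

The fingers shut on nothing, so I'll look.

```bash
python3 -c "
from h import *
s=viewer.capture('scene')[:,:,::-1]; w=viewer.capture('wrist')[:,:,::-1]
k=cv2.resize(s[130:290,200:360],None,fx=2.5,fy=2.5,interpolation=2)
cv2.imwrite('pics/m1.png',np.hstack([k,cv2.resize(w,None,fx=.625,fy=1)[:400]]))"
```

```text
(no output)
```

View pics/m1.png

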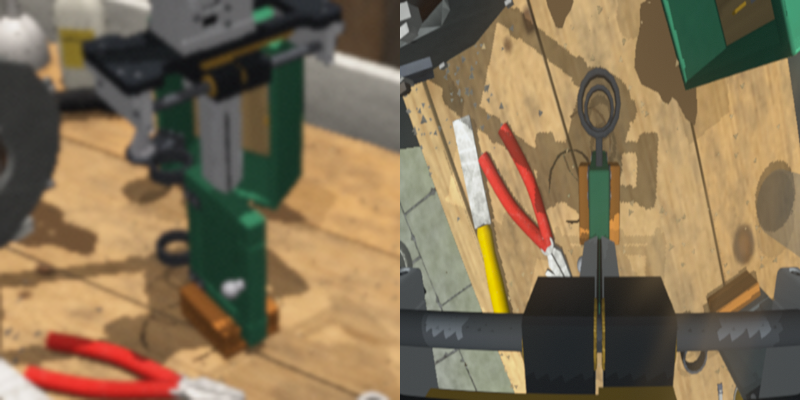

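Run:
```python
from h import *
plan((.4415,-.385,.107),-24.2)
p=env.sense()["ee_pos"]; print("TCP in scene",proj("scene",[p,p+[0,0,.019]]),"top",proj("top",[p,[.4415,-.385,.14]]),"door grip scene",proj("scene",[[.4415,-.385,.14]]))
def tri(a,b):
    o1,d1=ray("top",a);o2,d2=ray("scene",b);d1,d2=d1[0],d2[0]
    k=np.linalg.lstsq(np.c_[d1,-d2],o2-o1,rcond=None)[0];p,q=o1+k[0]*d1,o2+k[1]*d2
    return ((p+q)/2).round(4),np.linalg.norm(p-q).round(4)
for a,b in [((299.5,221),(276.6,195)),((335.3,237.2),(303.3,218.7)),((317.4,229.1),(290,206.9))]: print(tri(a,b))
t=viewer.capture("top")[:,:,::-1]; s=viewer.capture("scene")[:,:,::-1]
cv2.imwrite("pics/m2.png",np.hstack([cv2.resize(t[190:270,270:350],None,fx=5,fy=5,interpolation=2),cv2.resize(s[170:250,255:335],None,fx=5,fy=5,interpolation=2)]))
```

```text
t 4.92 pos [ 0.4425 -0.385   0.1074] yawy -23.8 z [ 0.  0. -1.] shift mm [-0.3 -0.9  0.4] turn 0.4 F [ 1.   1.3 -0.5] gap 0.004
TCP in scene [[289.00202273 219.3583059 ]
 [288.69910442 211.89938049]] top [[318.13264459 228.97667134]
 [317.80752605 228.63219925]] door grip scene [[288.19810991 206.66721885]]
(array([ 0.458 , -0.3463,  0.1434]), np.float64(0.002))
(array([ 0.425 , -0.4253,  0.1378]), np.float64(0.0057))
(array([ 0.4418, -0.3861,  0.1395]), np.float64(0.0047))
```

View pics/m2.png

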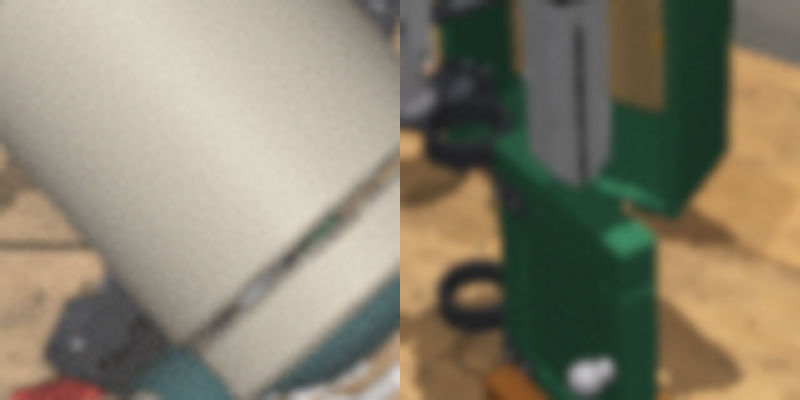

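Run:
```python
from h import *
s=env.sense(); p=s["ee_pos"]; print("off",env.grasp_offset)
m=viewer.camera_model("wrist"); print(m["world_from_camera"].round(3).tolist(), np.linalg.norm(m["world_from_camera"][:3,3]-p))
for h in(0,.019,.033,.05): print(h,proj("wrist",[p+[0,0,h]],m).round(1), proj("scene",[p+[0,0,h]]).round(1))
g=np.array([.4415,-.385,.14]);y=np.array([.41,.912,0])
print(proj("wrist",[g+.045*y,g,g-.045*y],m).round(1).tolist())
w=viewer.capture("wrist")[:,:,::-1]; cv2.imwrite("pics/m3.png",cv2.resize(w[130:330,240:400],None,fx=3,fy=3,interpolation=2))
```

```text
off 0.0188
[[0.914, -0.394, -0.096, 0.469], [-0.405, -0.888, -0.217, -0.323], [0.0, 0.237, -0.972, 0.326], [0.0, 0.0, 0.0, 1.0]] 0.22885444371908104
0 [[319.5 230. ]] [[289.  219.3]]
0.019 [[319.6 239.6]] [[288.7 211.9]]
0.033 [[319.7 247.9]] [[288.5 206.2]]
0.05 [[319.8 259.5]] [[288.2 199.2]]
[[318.4, 166.6], [318.0, 248.2], [317.6, 320.9]]
```

View pics/m3.png

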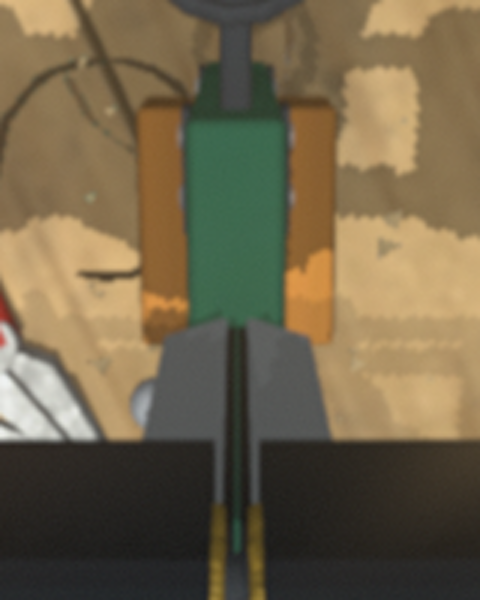

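The fingertips show at about scene (291,207) and wrist row 237. That puts them roughly 33 mm above the reported TCP, just over the door's top edge. I'll reopen and go about 33 mm lower, watching the force.

>>> send_rows(
  series=[
    [0.7, 0, 0, 0, 0],
    [0.7, 0, 0, 0, 0],
    [0.7, 0, 0, 0, 0],
    [0.7, 0, 0, 0, 0],
    [0.7, 0, 0, 0, 0],
  ],
)

```text
time: 5.48
ee_pos: [0.4425, -0.385, 0.1074]
eef_rot: [2.632, 1.715, 0.0]
wrist_force: [1.8, -0.1, -0.3]
finger_gap: 0.325
finger_force: 0.0
```

>>> send_rows(
  series=[
    [0.7, 0, 0, 0, 0],
    [0.7, 0, 0, 0, 0],
    [0.7, 0, 0, 0, 0],
    [0.7, 0, 0, 0, 0],
    [0.7, 0, 0, 0, 0],
  ],
)

```text
time: 5.9
ee_pos: [0.4425, -0.385, 0.1074]
eef_rot: [-2.632, -1.715, -0.0]
wrist_force: [0.1, 0.7, -0.3]
finger_gap: 0.674
finger_force: 0.0
```

>>> send_rows(
  series=[
    [0.7, 0, 0, 0.01, 0],
    [0.7, 0, 0, 0.02, 0],
    [0.7, 0, 0, 0.03, 0],
    [0.7, 0, 0, 0.033, 0],
    [0.7, 0, 0, 0.033, 0],
  ],
)

```text
time: 6.32
ee_pos: [0.4415, -0.384, 0.0724]
eef_rot: [-2.629, -1.713, 0.001]
wrist_force: [-0.4, -0.3, 0.0]
finger_gap: 0.703
finger_force: 0.0
```

Run:
```python
from h import *
plan((.4415,-.385,.075),-24.2)
s=viewer.capture("scene")[:,:,::-1];w=viewer.capture("wrist")[:,:,::-1]
cv2.imwrite("pics/m4.png",np.hstack([cv2.resize(s[160:260,245:345],None,fx=4,fy=4,interpolation=2),cv2.resize(w[100:300,220:420],None,fx=2,fy=2)]))
```

```text
t 6.32 pos [ 0.4415 -0.384   0.0724] yawy -23.8 z [-0.002  0.003 -1.   ] shift mm [-0.9  0.4 -2.6] turn 0.4 F [-0.4 -0.3  0. ] gap 0.703
```

View pics/m4.png

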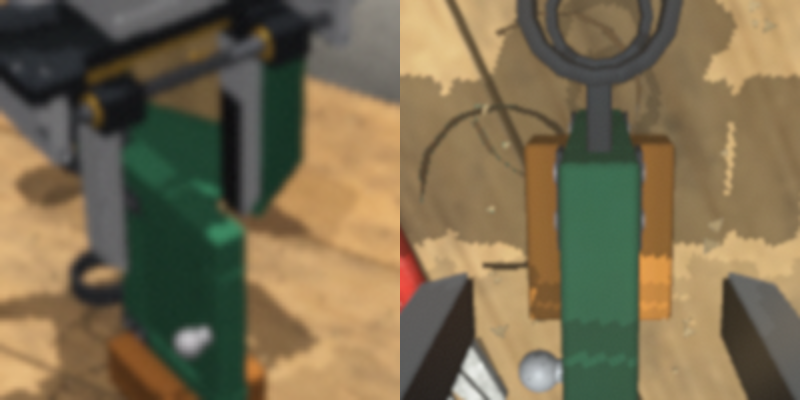

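The fingers now straddle the leaf: left tip at crop (105,270), right tip at (245,210), with the pads beside the top edge. Closing.

>>> send_rows(
  series=[
    [0, 0, 0, 0, 0],
    [0, 0, 0, 0, 0],
    [0, 0, 0, 0, 0],
    [0, 0, 0, 0, 0],
    [0, 0, 0, 0, 0],
  ],
)

```text
time: 6.83
ee_pos: [0.4426, -0.3851, 0.0746]
eef_rot: [2.632, 1.715, 0.0]
wrist_force: [1.0, -0.4, 0.1]
finger_gap: 0.381
finger_force: 0.0
```

>>> send_rows(
  series=[
    [0, 0, 0, 0, 0],
    [0, 0, 0, 0, 0],
    [0, 0, 0, 0, 0],
    [0, 0, 0, 0, 0],
    [0, 0, 0, 0, 0],
  ],
)

```text
time: 7.25
ee_pos: [0.4425, -0.385, 0.0744]
eef_rot: [2.632, 1.715, 0.0]
wrist_force: [0.1, 0.3, 0.0]
finger_gap: 0.188
finger_force: 30.0
```

Run:
```python
from h import *
plan((.4415,-.385,.075),-24.2); print(env.sense()["finger_force"])
```

```text
t 7.25 pos [ 0.4425 -0.385   0.0744] yawy -23.8 z [ 0.  0. -1.] shift mm [-0.4 -0.9 -0.6] turn 0.4 F [0.1 0.3 0. ] gap 0.188
29.996651709079742
```

Grip is solid at 18 mm and 30 N. I'll lift straight up and check the grinder's clearance numerically.

>>> send_rows(
  series=[
    [0, 0, 0, -0.012, 0],
    [0, 0, 0, -0.03, 0],
    [0, 0, 0, -0.05, 0],
    [0, 0, 0, -0.07, 0],
    [0, 0, 0, -0.085, 0],
  ],
)

```text
time: 7.67
ee_pos: [0.4426, -0.3851, 0.1604]
eef_rot: [2.632, 1.715, 0.0]
wrist_force: [1.2, 0.4, -2.0]
finger_gap: 0.195
finger_force: 30.0
```

Run:
```python
from h import *
plan((.44,-.385,.159),-24.2)
pts=[(185,138),(212,155),(223,180),(218,200),(200,216)]
for y in(-.2,-.22,-.24,-.26):
    o,d=ray("scene",pts); print(y,(o+d*((y-o[1])/d[:,1])[:,None])[:,[0,2]].round(3).tolist())
for z in(.15,.2,.25): print(z,plane("top",[(215,224),(243,226),(247,260),(243,300)],z)[:,:2].round(3).tolist())
t=viewer.capture("top")[:,:,::-1]
w=viewer.capture("wrist")[:,:,::-1];s=viewer.capture("scene")[:,:,::-1]
cv2.imwrite("pics/m5.png",np.hstack([s[80:300,40:360],cv2.resize(w,None,fx=.55,fy=.55)]))
cv2.imwrite("pics/m5.png",np.hstack([cv2.resize(s[90:290,50:350],None,fx=1.6,fy=1.6,interpolation=2),cv2.resize(w,(320,200)).repeat(1,0) if 0 else cv2.copyMakeBorder(cv2.resize(w,(320,200)),0,120,0,0,0)]))
```

```text
t 7.67 pos [ 0.4426 -0.3851  0.1604] yawy -23.8 z [ 0. -0. -1.] shift mm [-1.  -2.4  1.4] turn 0.4 F [ 1.2  0.4 -2. ] gap 0.195
-0.2 [[0.386, 0.266], [0.447, 0.199], [0.468, 0.125], [0.443, 0.086], [0.384, 0.083]]
-0.22 [[0.369, 0.28], [0.427, 0.215], [0.447, 0.144], [0.424, 0.107], [0.367, 0.103]]
-0.24 [[0.351, 0.293], [0.408, 0.231], [0.427, 0.163], [0.404, 0.127], [0.349, 0.124]]
-0.26 [[0.334, 0.307], [0.388, 0.247], [0.406, 0.181], [0.384, 0.147], [0.332, 0.144]]
0.15 [[0.449, -0.165], [0.445, -0.225], [0.373, -0.236], [0.291, -0.23]]
0.2 [[0.446, -0.18], [0.442, -0.236], [0.375, -0.247], [0.298, -0.241]]
0.25 [[0.443, -0.195], [0.439, -0.248], [0.377, -0.257], [0.305, -0.252]]
```

View pics/m5.png

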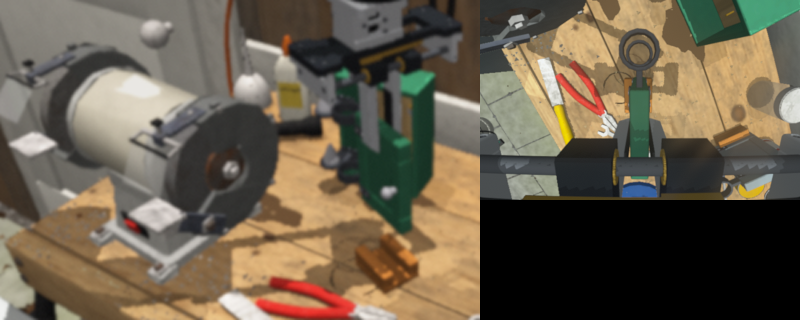

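The door is out of the stand and upright. The grinder wheel's corner is at about x 0.45, y -0.24, so I'll hang the door about 22° ajar and open the fingers only partway. Moving the eyes over the pintles.

>>> send_rows(
  series=[
    [0, 0.024, 0.009, 0, -1.5],
    [0, 0.05, 0.0185, 0, -3],
    [0, 0.076, 0.028, 0, -4.5],
    [0, 0.1, 0.037, 0, -5.8],
    [0, 0.1135, 0.042, 0, -5.8],
  ],
)

```text
time: 8.23
ee_pos: [0.5274, -0.2953, 0.1572]
eef_rot: [-2.537, -1.846, -0.001]
wrist_force: [0.2, -0.7, -2.3]
finger_gap: 0.187
finger_force: 30.0
```

>>> send_rows(
  series=[
    [0, 0, 0, 0, 0],
    [0, 0, 0, 0, 0],
  ],
)

```text
time: 8.4
ee_pos: [0.526, -0.2978, 0.158]
eef_rot: [-2.539, -1.846, 0.003]
wrist_force: [0.0, 0.1, -1.6]
finger_gap: 0.19
finger_force: 30.0
```

Run:
```python
from h import *
plan((.5266,-.2981,.1604),-18)
m=viewer.camera_model("wrist");w=viewer.capture("wrist")[:,:,::-1];s=viewer.capture("scene")[:,:,::-1]
a=np.array([.551,-.223,0]);th=np.linspace(0,6.28,9)[:-1]
def ring(z,r): return [a+[r*np.cos(t),r*np.sin(t),z] for t in th]
w2=cv2.resize(w,None,fx=1,fy=1).copy(); s2=cv2.resize(s,None,fx=4,fy=4,interpolation=2)
for P,c in((ring(.212,.019),(0,0,255)),([a+[0,0,.175]],(255,0,255))):
    for u in proj("wrist",P,m): cv2.circle(w2,tuple(int(v) for v in u),1,c,-1)
    for u in proj("scene",P): cv2.circle(s2,tuple(int(4*v+2) for v in u),2,c,-1)
for P in(ring(.122,.019),[a+[0,0,.085]]):
    for u in proj("scene",P): cv2.circle(s2,tuple(int(4*v+2) for v in u),2,(0,255,255),-1)
cv2.imwrite("pics/m6.png",np.hstack([cv2.resize(w2[0:200,220:420],None,fx=2,fy=2,interpolation=2),s2[400:800,920:1320]]))
```

```text
t 8.4 pos [ 0.526  -0.2978  0.158 ] yawy -18.0 z [-0.003  0.    -1.   ] shift mm [-0.1  0.6 -2.4] turn 0.0 F [ 0.   0.1 -1.6] gap 0.19
```

View pics/m6.png

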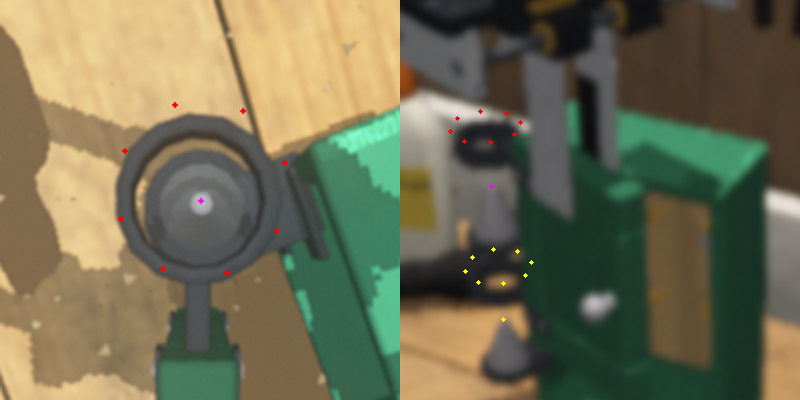

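The view shows the upper eye centred at crop (200,197), against (201,188) predicted for the pintle axis. That is about 2 mm short along the leaf. The tip at (201,203) is well inside the ring, so I'll add 2 mm and lower.

>>> send_rows(
  series=[
    [0, 0.002, 0, 0.005, 0],
    [0, 0.002, 0, 0.012, 0],
    [0, 0.002, 0, 0.02, 0],
    [0, 0.002, 0, 0.028, 0],
    [0, 0.002, 0, 0.035, 0],
  ],
)

```text
time: 8.92
ee_pos: [0.5266, -0.2963, 0.123]
eef_rot: [-2.542, -1.844, 0.001]
wrist_force: [0.0, -0.6, -1.5]
finger_gap: 0.187
finger_force: 30.0
```

Run:
```python
from h import *
plan((.5272,-.296,.1074),-18); print(env.sense()["ft_torque"].round(2))
```

```text
t 8.92 pos [ 0.5266 -0.2963  0.123 ] yawy -18.1 z [-0.001  0.001 -1.   ] shift mm [ 0.4  0.5 15.6] turn -0.1 F [ 0.  -0.6 -1.5] gap 0.187
[-0.14  0.12  0.05]
```

No contact yet. Continuing slowly.

>>> send_rows(
  series=[
    [0, 0, 0, 0.003, 0],
    [0, 0, 0, 0.006, 0],
    [0, 0, 0, 0.009, 0],
    [0, 0, 0, 0.012, 0],
    [0, 0, 0, 0.012, 0],
  ],
)

```text
time: 9.33
ee_pos: [0.5272, -0.2961, 0.1118]
eef_rot: [-2.541, -1.846, 0.0]
wrist_force: [-0.7, 0.2, -2.8]
finger_gap: 0.186
finger_force: 30.0
```

>>> send_rows(
  series=[
    [0, 0, 0, 0.001, 0],
    [0, 0, 0, 0.002, 0],
    [0, 0, 0, 0.003, 0],
    [0, 0, 0, 0.003, 0],
  ],
)

```text
time: 9.67
ee_pos: [0.5274, -0.2962, 0.1093]
eef_rot: [-2.542, -1.846, -0.0]
wrist_force: [0.4, 0.6, -2.8]
finger_gap: 0.188
finger_force: 30.0
```

>>> send_rows(
  series=[
    [0, 0, 0, 0.001, 0],
    [0, 0, 0, 0.002, 0],
    [0, 0, 0, 0.002, 0],
    [0, 0, 0, 0.002, 0],
  ],
)

```text
time: 10.0
ee_pos: [0.5274, -0.2963, 0.1074]
eef_rot: [2.542, 1.846, 0.0]
wrist_force: [0.1, 0.0, -1.8]
finger_gap: 0.189
finger_force: 30.0
```

>>> send_rows(
  series=[
    [0, 0, 0, 0.001, 0],
    [0, 0, 0, 0.0015, 0],
    [0, 0, 0, 0.0015, 0],
  ],
)

```text
time: 10.25
ee_pos: [0.5276, -0.2965, 0.1071]
eef_rot: [2.541, 1.845, 0.001]
wrist_force: [-2.1, -0.4, 4.9]
finger_gap: 0.188
finger_force: 30.0
```

It seated at the expected height: the force flipped to +5 N at z 0.107. Releasing with a partial opening.

>>> send_rows(
  series=[
    [0.42, 0, 0, 0, 0],
    [0.42, 0, 0, 0, 0],
    [0.42, 0, 0, 0, 0],
    [0.42, 0, 0, 0, 0],
    [0.42, 0, 0, 0, 0],
  ],
)

```text
time: 10.67
ee_pos: [0.5273, -0.2962, 0.1056]
eef_rot: [-2.542, -1.846, 0.0]
wrist_force: [-0.5, 0.1, -0.8]
finger_gap: 0.418
finger_force: 0.0
```

>>> send_rows(
  series=[
    [0.42, 0, 0, 0, 0],
    [0.42, 0, 0, 0, 0],
  ],
)

```text
time: 10.83
ee_pos: [0.5274, -0.2962, 0.1057]
eef_rot: [-2.542, -1.846, -0.0]
wrist_force: [1.6, -0.4, -1.4]
finger_gap: 0.425
finger_force: 0.0
```

>>> send_rows(
  series=[
    [0.42, 0, 0, -0.01, 0],
    [0.42, 0, 0, -0.025, 0],
    [0.42, 0, 0, -0.045, 0],
    [0.42, 0, 0, -0.07, 0],
    [0.42, 0, 0, -0.1, 0],
  ],
)

```text
time: 11.25
ee_pos: [0.5266, -0.2957, 0.2064]
eef_rot: [-2.54, -1.845, 0.001]
wrist_force: [1.2, 0.2, -0.5]
finger_gap: 0.417
finger_force: 0.0
```

>>> send_rows(
  series=[
    [0.42, 0, 0, 0, 0],
    [0.42, 0, 0, 0, 0],
  ],
)

```text
time: 11.42
ee_pos: [0.5286, -0.2971, 0.2086]
eef_rot: [2.538, 1.843, 0.003]
wrist_force: [-0.4, -0.2, -0.3]
finger_gap: 0.422
finger_force: 0.0
```

Run:
```python
from h import *
plan((.5272,-.296,.2074),-18)
m=viewer.camera_model("wrist");w=viewer.capture("wrist")[:,:,::-1];s=viewer.capture("scene")[:,:,::-1]
s2=cv2.resize(s[100:200,230:330],None,fx=4,fy=4,interpolation=2)
a=np.array([.551,-.223,0]);th=np.linspace(0,6.28,9)[:-1]
for z in(.055,.069,.145,.159):
    for u in proj("scene",[a+[.019*np.cos(t),.019*np.sin(t),z] for t in th]): cv2.circle(s2,(int(4*(u[0]-230)+2),int(4*(u[1]-100)+2)),1,(0,0,255),-1)
cv2.imwrite("pics/m7.png",np.hstack([cv2.resize(w[20:220,220:420],None,fx=2,fy=2,interpolation=2),s2]))
```

```text
t 11.42 pos [ 0.5286 -0.2971  0.2086] yawy -18.0 z [ 0.004 -0.003 -1.   ] shift mm [ 0.6 -1.6  1.2] turn -0.0 F [-0.4 -0.2 -0.3] gap 0.422
```

View pics/m7.png

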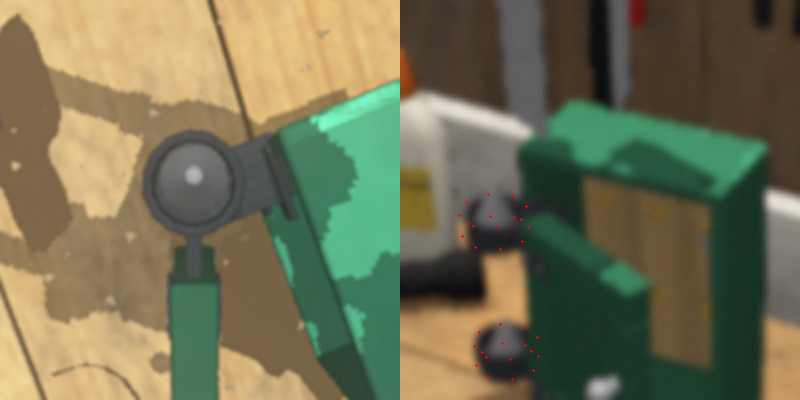

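The upper eye fits concentrically round its pintle at crop (193,180). In the scene view both eyes sit at the seated height on the two pintles, and the fingers are clear. Handing in.

```bash
python3 -c "
from plant import job
print(job.finish_job())"
```

```text
the job is handed in; nothing more can be done
None
```

The green door hangs upright on both pintles, fully down and about 22° ajar, with the robot clear of it; I left the grey door alone and handed the job in at about 11.5 s (no verdict was returned).

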